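# Put the setup block away with its twin in a sloping tray rack

### The arm

A 6-joint arm with a two-finger parallel gripper is mounted at the origin on a cart in front of the work surface, level with it; the furniture and walls round the work are solid. World frame = base frame: x ahead of the robot, y to its left, z up, the work surface at z = 0. Lengths are in mm, angles in rad, forces in N, time in s.
With the tool pointing down it reaches from about 275 to 1000 mm from the base axis. Payload 8.4 kg.
Tool frame: the origin (TCP) lies at the very end of the fingers, on their centre line; the grasp point (between the pads) lies 19 mm behind it; z points along the fingers, y is the direction in which the jaws open and shut (so a half turn about z gives the same grasp; the last joint's range is limited). The gripper opens to 85 mm and grips with 20 to 120 N. Pads are 22 mm wide; open, the fingers measure 114 mm over their backs; the gripper's body (76 mm by 85 mm) begins 54 mm behind the grasp point. The pads swing forward as they close: fully open they stand 13 mm farther back than shut.
Start: joints at [1.337, 0.353, 1.633, -0, 1.155, -0.002], TCP at [143.579, 608.287, 231.281] pointing down, gripper open.
Joint ranges: [-2.63, 2.63], [-0.92, 2.1], [0.06, 2.66], [-1.3, 4.44], [0, 2.69], [-3.02, 3.02]. Speed limits (rad/s): [2.22, 2.22, 2.79, 3.14, 3.14, 3.14].

### API

Orientations are given as [roll, pitch, yaw] about the fixed x, y, z axes, in that order (R = Rz(yaw) Ry(pitch) Rx(roll)).
In Python, from rig import sense, grab_frame, get_calibration, sign_off, boxes_of, trace gives the robot as it stands.
- The arm moves only by the tool servo_tool, never from a script. Its argument "rows" is a list of rows, each a list of 3 entries, a list of its own where there are three numbers: the finger opening in mm, from 0 to 85.4, then the shift along the tool's x, y, z in mm, then the turn, a rotation vector about the tool's x, y, z in degrees. A call has 1 to 8 rows; each row shifts and turns the commanded pose from where the row before left it, along the tool's axes as they then stand; what a row does not reach is not made up. A row lasts 1/8 s, in which the tool goes at most 62.5 mm and 10.7 degrees, less where a joint would pass 70% of its speed; a pose out of reach is approached as far as the arm can. A call is refused whole if a number of a shift passes 62.5 or a number of a turn 10.7, either way. A call with a gripper value outside its range is refused whole. The fingers move at their own pace and stop on an object; "force" is the grip in N (left out, the last holds). Time passes only in rows, so rows that do not move let the fingers close. It gives the time, the measured TCP pose, the force and the opening at its end, in the units of the state.
- sense(): the state, without advancing time (a new reading comes with each control period).
- grab_frame(name): name is "side" or "top"; returns the picture (420x560x3 uint8, blue, green, red); there is no depth.
- get_calibration(name): a dict with "intrinsics" (3x3 intrinsics, pixels), "k1" (the pictures are not rectified: a ray, as slopes to the right and down, at radius r is drawn at 1 + k1 r^2 times it, then the intrinsics apply), "world_to_cam" (4x4, takes a point from world to camera coordinates). Camera axes: x right, y down, z forward; pixel columns grow to the right and rows downward; lengths in mm; the calibration is good to about 2 mm. A picture is of the moment at which its call begins. get_calibration takes no time and is no camera call.
- sign_off(): hands the job in, once; it reports no verdict.
Trained networks look in the newest picture that a camera, given by its name, has taken for a name from the list of things; names that differ only in an ending like _2 or _b are one class to them, and where a whole thing is asked for, a point or a joint stands for the part that bears it (a point fixed in the world has none). Each returns a list of dicts, best first, with "conf" (0 to 1); they miss things now and then, are a little off and sometimes report something else, mostly with a low value. They report only what shows in the picture. A call takes as long as a camera call. They do not tell look-alikes from the thing itself.
- boxes_of(camera, thing): "centre" ([x, y, z] in mm, in the coordinates of the camera as it stood for that picture, good to about 4 mm: the middle of the surface that is visible of it).
- trace(camera, thing): "mask" (420x560 bool, what is visible of it).
The state is a dict: "clock": time; "qpos": joint angles; "qvel": joint speeds; "joint_efforts": joint torques, N m; "eef_pos": TCP position; "tcp_rot": TCP orientation; "contact_force": force on the tool from outside, world axes, zero at the start; "wrist_torque": the same for the moment, N m; "opening": opening from 0.0 (shut) to 1.0 (fully open).
Only numpy, scipy, OpenCV 4.12 (cv2) and the standard library are available. Lean on these libraries where they do the work, as an engineer would, in place of code of your own. Each camera call takes 0.05 s, during which the arm holds its last target. There are 200 camera calls.

### The job

The setup block on the worktop belongs with its twin, which lies in the rear pocket of one of the three trays of the sloping rack. Draw out that tray, and only that one, to its stop by hooking the hex key through the slot in its front; lay the block flat in the empty front pocket, push the tray fully home, and leave the hex key lying on the worktop. Do not disturb the measuring tools and the nut lying around.

Things in the scene. Friction and masses are not known exactly. Their poses are not given: they have to be found in the camera images.
- rack: blue sheet-metal rack with three white tray fronts on a dark stand, 172 x 226 x 240 mm, fixed; origin under its middle on the worktop, x to its rear, y to its left, z up. It stands turned, its front (-x) towards the robot's right. Three trays lie in it side by side, sloping 27 deg down to its front; a clear dust cover (upper face 52 mm above the tray undersides) lies over all of them up to the tray fronts, so the contents can be seen but not reached.
- tray1 (a joint): left tray of the rack (seen from its front): how far it is drawn out, in m; 0 = fully home (front flush), 0.108 = drawn out to its stop. It slides down the slope, out of the rack's front, and stays where it is left (stiff slide: about 5 N to draw out, about 15 N to push home when loaded).
- tray1_slot (a point): centre of the pull slot of the left tray, on the outer face of its front plate; moves with the tray. Axes: x up the slope into the rack (the way the tray closes), y to the left along the front, z square to the tray floor, up. Plate 3 mm thick, 70 wide, 38 high; slot 42 wide (y), 12 high (z), centre 18 above the tray's underside. 13 mm free behind the plate. Fronts stand 72 mm apart, centre to centre.
- tray1_pocket (a point): centre of the floor (2.7 mm above the tray's underside) of the front pocket of the left tray, empty at the start, 59 mm up the slope from the front's outer face; axes as for the slot. 80 mm long (x), 55 mm wide (y), walls 8 mm above its floor. Under the cover while the tray is home, clear of it when drawn out by 100 mm or more.
- tray1_rear (a point): centre of the floor of the rear pocket of the left tray, 142 mm up the slope from the front's outer face; size and axes as for the front pocket.
- tray2 (a joint): middle tray of the rack (seen from its front): how far it is drawn out, in m; 0 = fully home (front flush), 0.108 = drawn out to its stop. It slides down the slope, out of the rack's front, and stays where it is left (stiff slide: about 5 N to draw out, about 15 N to push home when loaded).
- tray2_slot (a point): centre of the pull slot of the middle tray, on the outer face of its front plate; moves with the tray. Axes: x up the slope into the rack (the way the tray closes), y to the left along the front, z square to the tray floor, up. Plate 3 mm thick, 70 wide, 38 high; slot 42 wide (y), 12 high (z), centre 18 above the tray's underside. 13 mm free behind the plate. Fronts stand 72 mm apart, centre to centre.
- tray2_pocket (a point): centre of the floor (2.7 mm above the tray's underside) of the front pocket of the middle tray, empty at the start, 59 mm up the slope from the front's outer face; axes as for the slot. 80 mm long (x), 55 mm wide (y), walls 8 mm above its floor. Under the cover while the tray is home, clear of it when drawn out by 100 mm or more.
- tray2_rear (a point): centre of the floor of the rear pocket of the middle tray, 142 mm up the slope from the front's outer face; size and axes as for the front pocket.
- tray3 (a joint): right tray of the rack (seen from its front): how far it is drawn out, in m; 0 = fully home (front flush), 0.108 = drawn out to its stop. It slides down the slope, out of the rack's front, and stays where it is left (stiff slide: about 5 N to draw out, about 15 N to push home when loaded).
- tray3_slot (a point): centre of the pull slot of the right tray, on the outer face of its front plate; moves with the tray. Axes: x up the slope into the rack (the way the tray closes), y to the left along the front, z square to the tray floor, up. Plate 3 mm thick, 70 wide, 38 high; slot 42 wide (y), 12 high (z), centre 18 above the tray's underside. 13 mm free behind the plate. Fronts stand 72 mm apart, centre to centre.
- tray3_pocket (a point): centre of the floor (2.7 mm above the tray's underside) of the front pocket of the right tray, empty at the start, 59 mm up the slope from the front's outer face; axes as for the slot. 80 mm long (x), 55 mm wide (y), walls 8 mm above its floor. Under the cover while the tray is home, clear of it when drawn out by 100 mm or more.
- tray3_rear (a point): centre of the floor of the rear pocket of the right tray, 142 mm up the slope from the front's outer face; size and axes as for the front pocket.
- block_center (a point): centre of the loose setup block: a ground, pale steel block with round holes, 51 (x) x 76 (y) x 25 (z) mm, about 0.62 kg, lying flat on the worktop at the start. Grasp it across the 51 mm.
- mate_block_center (a point): centre of the twin setup block (same size), which lies flat in the rear pocket of one of the three trays with its long side up the slope.
- key_shank (a point): the black hex key that serves as the hook: point half-way up its long shank, 54 mm from the outer face of the bend; the key is 8 mm thick and 104 mm long, 30 g, and lies flat on the worktop (shank centre line 4 mm up). Axes: y along the shank towards its plain end (46 mm away), -y towards the bend, x the way the short leg points, z up.
- key_toe (a point): point on the middle line of the short leg of the hex key, 24 mm to the side of the shank's middle line (+x of the key) and 4 mm inside the outer face of the bend; the leg ends 8 mm further on, so that the key is 36 mm wide over all.
- step_block: black stepped clamping block, 52 x 60 x 36 mm, in the rear pocket of another tray; origin under its centre.
- t_nut: black T-slot nut, 26 x 26 x 16 mm, in the rear pocket of the remaining tray; origin under its centre.
- micrometer: micrometer, 54 x 130 x 16 mm, lying on the worktop between the rack's left side and the worktop's front edge; bystander; origin under its centre.
- caliper: digital caliper, 82 x 245 x 15 mm, lying on the right half of the worktop, beyond the setup block; bystander; origin under its centre.
- flange_nut: flange nut, 24 mm across, 14 mm high, on the worktop near its front edge, on the robot's left; bystander; origin under its centre.
Mind the look-alikes: they are no part of the job. What is shaped like the part that bears key_shank but orange is not meant.

How it is judged (in metres and radians):
On the way:
1. the tray with the twin block is drawn out to its stop with the short leg of the hex key hooked behind its front plate (((distance between mate_block_center and tray1_rear below 0.03 m and value of joint tray1 above 0.1 m and x of key_toe in the frame of tray1_slot between 0.003 and 0.02 m and z of key_toe in the frame of tray1_slot between -0.01 and 0.01 m and y of key_toe in the frame of tray1_slot between -0.035 and 0.035 m) or (distance between mate_block_center and tray2_rear below 0.03 m and value of joint tray2 above 0.1 m and x of key_toe in the frame of tray2_slot between 0.003 and 0.02 m and z of key_toe in the frame of tray2_slot between -0.01 and 0.01 m and y of key_toe in the frame of tray2_slot between -0.035 and 0.035 m) or (distance between mate_block_center and tray3_rear below 0.03 m and value of joint tray3 above 0.1 m and x of key_toe in the frame of tray3_slot between 0.003 and 0.02 m and z of key_toe in the frame of tray3_slot between -0.01 and 0.01 m and y of key_toe in the frame of tray3_slot between -0.035 and 0.035 m))), for 0.1 s.
At the end, for the whole second after the job is handed in: The setup block lies flat (within 4.5 deg) in the front pocket of the tray that holds its twin in the rear pocket, within 6 mm of the pocket's centre; that tray is home within 5 mm, the other two within 10 mm; the hex key lies flat on the worktop, not under the rack (((distance between mate_block_center and tray1_rear below 0.03 m and x of block_center in the frame of tray1_pocket between -0.006 and 0.006 m and y of block_center in the frame of tray1_pocket between -0.006 and 0.006 m and z of block_center in the frame of tray1_pocket between 0.008 and 0.016 m and angle between the z axis of block_center and the z axis of tray1_pocket, either way round below 0.08 rad and value of joint tray1 below 0.005 m) or (distance between mate_block_center and tray2_rear below 0.03 m and x of block_center in the frame of tray2_pocket between -0.006 and 0.006 m and y of block_center in the frame of tray2_pocket between -0.006 and 0.006 m and z of block_center in the frame of tray2_pocket between 0.008 and 0.016 m and angle between the z axis of block_center and the z axis of tray2_pocket, either way round below 0.08 rad and value of joint tray2 below 0.005 m) or (distance between mate_block_center and tray3_rear below 0.03 m and x of block_center in the frame of tray3_pocket between -0.006 and 0.006 m and y of block_center in the frame of tray3_pocket between -0.006 and 0.006 m and z of block_center in the frame of tray3_pocket between 0.008 and 0.016 m and angle between the z axis of block_center and the z axis of tray3_pocket, either way round below 0.08 rad and value of joint tray3 below 0.005 m)) and value of joint each of tray1, tray2, tray3 below 0.01 m and height (world z) of key_shank below 0.012 m and height (world z) of key_toe below 0.015 m and distance between key_shank and rack above 0.1 m); the robot touches nothing.
It fails at once if a tray that does not hold the twin block is drawn out by more than 20 mm ((not (distance between mate_block_center and tray1_rear below 0.05 m) and value of joint tray1 above 0.02 m) or (not (distance between mate_block_center and tray2_rear below 0.05 m) and value of joint tray2 above 0.02 m) or (not (distance between mate_block_center and tray3_rear below 0.05 m) and value of joint tray3 above 0.02 m)).
It fails at once if the micrometer is pushed more than 25 mm from its place (distance of micrometer from where it was at the start of the episode above 0.025 m).
It fails at once if the caliper is pushed more than 25 mm from its place (distance of caliper from where it was at the start of the episode above 0.025 m).
It fails at once if the flange nut is pushed more than 25 mm from its place (distance of flange_nut from where it was at the start of the episode above 0.025 m).
It also fails if it takes over 72 s, if anything falls off the work surface, if the arm or the gripper's body presses on something with over 40 N, if the wrist force passes 120 N, or if a joint passes its speed limit or range.

## Working session

There is one attempt and no reset: what is moved stays moved. The work goes in short steps, Python scripts to look and compute and a tool call to move; the robot and the scene stay as the last step left them, time stands still between calls to the robot, and variables do not carry over. Pictures are saved under pics/ and viewed, about 8 in all and at most 12, crops included, and the job is handed in when it is done.

Besides the shell and the picture viewer there is one more tool, called after "Call:" by a JSON object that holds its "name" and its "arguments", one argument or row to a line. servo_tool: Moves the arm, as the interface text tells. Its arguments: {"type":"object","properties":{"rows":{"type":"array","items":{"type":"array"}},"force":{"type":"number"}},"required":["rows"]}

```bash
mkdir -p pics; ls
python3 - <<'E'
from rig import *
import cv2,numpy as np
for n in("side","top"):
    cv2.imwrite(f"pics/{n}0.png",grab_frame(n)); c=get_calibration(n); print(n,np.round(c["intrinsics"],1).tolist(),c["k1"],np.round(c["world_to_cam"],3).tolist())
print(sense())
E
```

```text
pics
side [[434.8, 0.0, 275.7], [0.0, 434.8, 211.3], [0.0, 0.0, 1.0]] -0.06899927120603537 [[1.0, 0.008, 0.011, -531.127], [0.014, -0.665, -0.747, 71.079], [0.001, 0.747, -0.665, 1157.45], [0.0, 0.0, 0.0, 1.0]]
top [[462.8, 0.0, 282.8], [0.0, 462.8, 211.7], [0.0, 0.0, 1.0]] 0.004916628010445753 [[-0.052, -0.999, 0.003, -15.523], [-0.974, 0.05, -0.221, 555.283], [0.22, -0.015, -0.975, 1447.676], [0.0, 0.0, 0.0, 1.0]]
{'clock': 0.1, 'qpos': array([ 1.33660440e+00,  3.53580354e-01,  1.63404582e+00,  3.89316576e-05,
        1.15522931e+00, -2.40923312e-03]), 'qvel': array([ 0.00011918,  0.00012051, -0.00208801, -0.00129745,  0.00027875,
       -0.00048115]), 'joint_efforts': array([-5.35876734e-05, -6.06357908e+01, -3.42816281e+01,  3.05671665e-05,
        3.98965189e-03,  1.72372819e-05]), 'eef_pos': array([143.46469273, 607.87047902, 230.64182069]), 'tcp_rot': array([-3.14032991e+00, -3.86405533e-05,  2.90979420e+00]), 'contact_force': array([-0.59063714,  0.11503557, -0.76777142]), 'wrist_torque': array([ 0.05632241, -0.04035266, -0.02552938]), 'opening': 1.001631133503551}
```

View pics/side0.png

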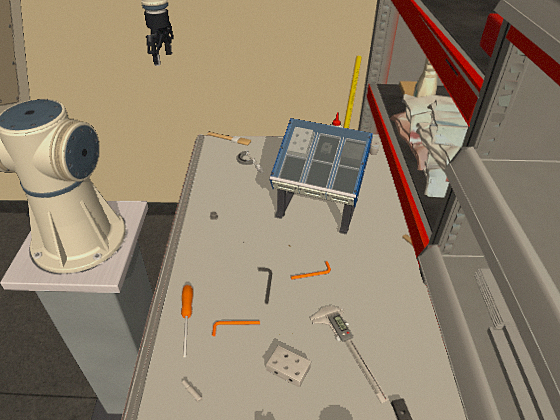

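View pics/top0.png

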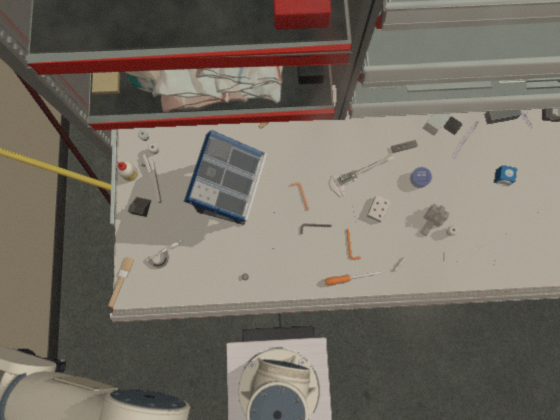

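The side view shows the pale twin with holes at about (302,142) in the left tray, so it is tray1. There are three key shapes. The black one at (265,283) is meant, and the orange ones at (312,271) and (236,323) are look-alikes. The loose block is at (288,363) in the side view and (378,209) in the top view. The other pale things (clips and such) are not block-sized. I'll zoom in on these.

```bash
cat > h.py <<'E'
import numpy as np,cv2
from rig import *
from scipy.spatial.transform import Rotation as R
C={n:get_calibration(n) for n in("side","top")}
def proj(n,P):
    c=C[n];T=np.array(c["world_to_cam"]);K=np.array(c["intrinsics"])
    p=np.atleast_2d(P)@T[:3,:3].T+T[:3,3];s=p[:,:2]/p[:,2:];s=s*(1+c["k1"]*(s**2).sum(1,keepdims=True))
    return s*[K[0,0],K[1,1]]+K[:2,2]
def ray(n,uv):
    c=C[n];T=np.array(c["world_to_cam"]);K=np.array(c["intrinsics"])
    s0=(np.atleast_2d(uv)-K[:2,2])/[K[0,0],K[1,1]];s=s0.copy()
    for _ in range(8): s=s0/(1+c["k1"]*(s**2).sum(1,keepdims=True))
    d=np.c_[s,np.ones(len(s))]@T[:3,:3]; return -T[:3,:3].T@T[:3,3],d
def plane(n,uv,z):
    o,d=ray(n,uv); return o+d*((z-o[2])/d[:,2:])
def tri(us,ut):
    A=[];b=[]
    for n,u in(("side",us),("top",ut)):
        o,d=ray(n,u);d=d[0]/np.linalg.norm(d[0]);M=np.eye(3)-np.outer(d,d);A.append(M);b.append(M@o)
    return np.linalg.lstsq(np.vstack(A),np.hstack(b),rcond=None)[0]
def w(n,c):
    T=np.array(C[n]["world_to_cam"]);return T[:3,:3].T@(np.array(c)-T[:3,3])
E
python3 - <<'E'
from h import *
im={n:grab_frame(n) for n in("side","top")}
for n in im:
    for t in("block_center","key_shank","mate_block_center","rack","tray1_slot","micrometer","caliper","flange_nut"):
        for d in boxes_of(n,t)[:3]: print(n,t,round(d["conf"],2),w(n,d["centre"]).round(0),proj(n,w(n,d["centre"])).round(0))
    for t in("block_center","key_shank","rack","tray1"):
        for i,d in enumerate(trace(n,t)[:4]):
            m=d["mask"]; ys,xs=np.nonzero(m); np.save(f"m_{n}_{t}_{i}.npy",m); print(n,t,i,round(d["conf"],2),m.sum(),xs.min(),xs.max(),ys.min(),ys.max())
a=im["side"][105:240,255:390]; b=im["top"][120:230,175:275]
cv2.imwrite("pics/rack1.png",cv2.resize(np.vstack([a]),None,fx=4.4,fy=4.4,interpolation=cv2.INTER_CUBIC))
cv2.imwrite("pics/rack2.png",cv2.resize(b,None,fx=5,fy=5,interpolation=cv2.INTER_CUBIC))
k=im["side"][255:395,200:345]; cv2.imwrite("pics/key1.png",cv2.resize(k,None,fx=4,fy=4,interpolation=cv2.INTER_CUBIC))
E
```

```text
side block_center 0.61 [ 562. -372.   21.] [[289. 366.]]
side block_center 0.49 [554.  72. 133.] [[285. 185.]]
side key_shank 0.7 [ 625. -117.   -0.] [[313. 275.]]
side key_shank 0.56 [ 514. -150.    8.] [[268. 283.]]
side key_shank 0.48 [ 431. -258.   11.] [[230. 320.]]
side mate_block_center 0.44 [555.  70. 130.] [[286. 186.]]
side rack 0.8 [645.  97. 188.] [[321. 162.]]
side tray1_slot 0.74 [ 560. -374.   26.] [[289. 365.]]
side tray1_slot 0.56 [559.  69. 129.] [[287. 187.]]
side tray1_slot 0.51 [ 681. -287.    6.] [[343. 334.]]
side micrometer 0.77 [434. 347.  14.] [[247. 161.]]
side micrometer 0.6 [551.  67. 136.] [[284. 185.]]
side caliper 0.91 [ 684. -292.    4.] [[345. 336.]]
side caliper 0.54 [619.  48. 138.] [[311. 189.]]
side flange_nut 0.39 [357.  88.   7.] [[214. 216.]]
side block_center 0 0.57 1418 311 386 305 402
side key_shank 0 0.71 160 259 271 268 303
side key_shank 1 0.64 159 213 258 320 334
side key_shank 2 0.45 128 291 329 262 279
side rack 0 0.72 7218 270 372 118 234
side tray1 0 0.76 211 326 353 192 204
side tray1 1 0.72 187 299 325 187 198
side tray1 2 0.54 176 272 297 181 191
top block_center 0.65 [ 560. -367.   24.] [[379. 208.]]
top key_shank 0.45 [ 632. -113.    9.] [[302. 192.]]
top key_shank 0.42 [ 516. -136.    5.] [[310. 225.]]
top rack 0.78 [638. 124. 199.] [[226. 177.]]
top rack 0.44 [ 512. -139.    7.] [[311. 226.]]
top micrometer 0.64 [434. 356.  11.] [[163. 257.]]
top micrometer 0.33 [ 561. -365.   27.] [[378. 207.]]
top caliper 0.77 [ 679. -270.    3.] [[346. 177.]]
top caliper 0.58 [ 513. -133.   10.] [[310. 226.]]
top block_center 0 0.95 366 367 388 195 221
top block_center 1 0.28 5118 185 265 130 224
top key_shank 0 0.48 24 301 330 223 228
top rack 0 0.86 5036 184 265 130 224
```

View pics/rack1.png

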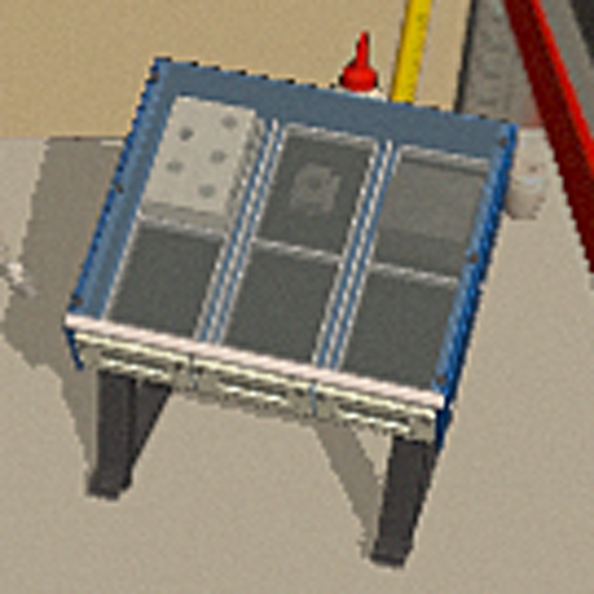

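View pics/rack2.png

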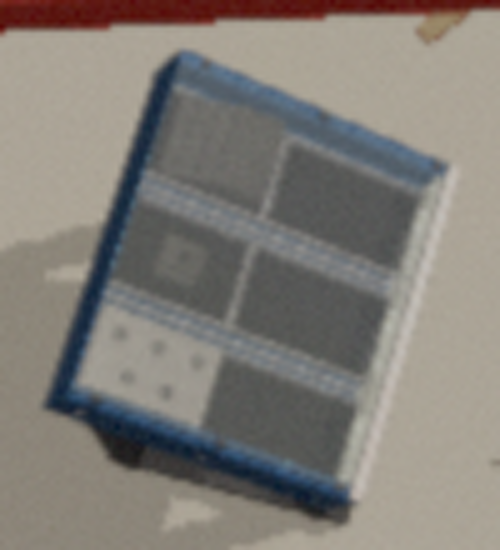

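View pics/key1.png

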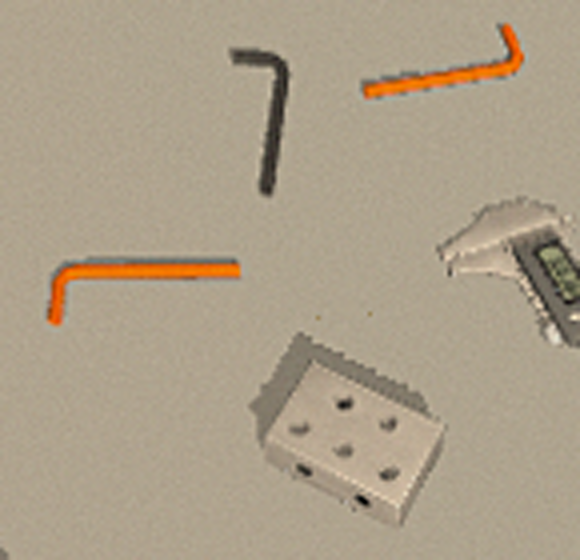

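The crops confirm it. The twin (pale, holes) is in the left tray, tray1; the T-nut is in the middle tray and the step block in the right one. The black key is at side (265,283), with its bend toward the rack and its leg pointing to -x. Next I'll fit the poses.

```bash
cat > fit.py <<'E'
from h import *
from scipy.optimize import least_squares
sc=lambda U:(np.array(U,float)+.5)/4.4-.5+[255,105]
tc=lambda U:(np.array(U,float)+.5)/5-.5+[175,120]
th=np.radians(27)
def frame(yaw): # columns slot x,y,z
    r=np.array([np.cos(yaw),np.sin(yaw),0]);x=r*np.cos(th)+[0,0,np.sin(th)];y=np.array([-r[1],r[0],0]);return np.c_[x,y,np.cross(x,y)]
pl=[]
for i,y in((0,-72),(1,0),(2,72)):
    ys,xs=np.nonzero(np.load(f"m_side_tray1_{i}.npy"));pl.append(([xs.mean(),ys.mean()],y))
lines=[ # cam, two image pts, model line a,b (z None -> zr)
("side",sc([[370,267],[461,284]]),(100.5,-95,-7.3),(100.5,-50,-7.3)),
("side",sc([[251,243],[339,261]]),(100.5,-22,-7.3),(100.5,22,-7.3)),
("top",tc([[287,140],[263,217]]),(100.5,-95,-7.3),(100.5,-50,-7.3)),
("top",tc([[250,244],[230,325]]),(100.5,-22,-7.3),(100.5,22,-7.3)),
("top",tc([[107,292],[358,390]]),(180,36,None),(20,36,None)),
("top",tc([[147,190],[395,280]]),(180,-36,None),(20,-36,None)),
("side",sc([[275,125],[212,338]]),(180,36,None),(20,36,None)),
("side",sc([[387,145],[328,360]]),(180,-36,None),(20,-36,None))]
def res(p):
    F=frame(p[3]);o=[]
    for uv,y in pl: o+=list((proj("side",p[:3]+F@[1.5,y,1])[0]-uv)*1.5)
    for n,uv,a,b in lines:
        a=[v if v is not None else p[4] for v in a];b=[v if v is not None else p[4] for v in b]
        A,B=proj(n,[p[:3]+F@a,p[:3]+F@b]);t=(B-A)/np.linalg.norm(B-A)
        o+=[t[0]*(q-A)[1]-t[1]*(q-A)[0] for q in uv]
    return np.array(o)
if __name__=="__main__":
    s=least_squares(res,[600,50,120,1.4,0],loss="soft_l1");p=s.x
    print("slot2",p.round(2),"res",res(p).round(1))
    F=frame(p[3]);print("slot1",(p[:3]+F@[0,72,0]).round(1));print(F.round(3))
    np.save("slot.npy",np.r_[p[:3]+F@[0,72,0],p[3]])
    im={n:grab_frame(n) for n in C}
    from scipy.optimize import minimize
    # block from top mask
    m=np.load("m_top_block_center_0.npy").astype(np.uint8)
    def sil(n,q):
        c=np.array([[a,b,h] for a in(-25.5,25.5) for b in(-38,38) for h in(0,25)]);P=c@R.from_euler("z",q[2]).as_matrix().T+[q[0],q[1],0]
        h=cv2.convexHull((proj(n,P)*16).round().astype(np.int32));M=np.zeros(m.shape,np.uint8);cv2.fillConvexPoly(M,h,255,cv2.LINE_AA,4);return M/255.
    g=cv2.boundingRect(m)
    best=min((minimize(lambda q:np.abs(sil("top",[q[0],q[1],q[2]/50])-m).sum(),[560,-370,50*a],method="Nelder-Mead") for a in(-1,-.5,0,.5,1,1.5)),key=lambda r:r.fun)
    q=best.x*[1,1,1/50];print("block",q.round(3),"diff",best.fun,"of",m.sum())
    # key : dark pixels in window
    for n,(x0,y0,x1,y1) in(("side",(252,262,276,308)),("top",(296,218,336,236))):
        gg=im[n][y0:y1,x0:x1].max(2);mm=gg<105;ys,xs=np.nonzero(mm);W=plane(n,np.c_[xs+x0,ys+y0],4)[:,:2]
        # fit L by soft distance to two segments
        wgt=np.clip((150-gg[mm])/100.,.1,1)
        def sd(P,a,b):
            d=b-a;t=np.clip(((P-a)@d)/(d@d),0,1);return np.linalg.norm(P-a-t[:,None]*d,axis=1)
        def f(k):
            y=-np.array([np.cos(k[2]),np.sin(k[2])]);x=np.array([-y[1],y[0]])*-1
            x=np.array([y[1],-y[0]]);s=np.array(k[:2]);c=s-50*y
            seg=[(c+4*0*y,s+50*y-4*y),(c,c+28*x)]
            S=np.vstack([a+(b-a)*t for a,b in seg for t in np.linspace(0,1,25)[:,None]])
            d1=np.minimum(sd(W,*seg[0]),sd(W,*seg[1]));d2=np.sqrt(((S[:,None]-W[None])**2).sum(2).min(1))
            return np.minimum(d1,15).mean()**1+ np.minimum(d2,15).mean()
        r=min((minimize(f,[510,-150,a],method="Nelder-Mead",options=dict(initial_simplex=[[510,-150,a],[525,-150,a],[510,-135,a],[510,-150,a+.2]])) for a in(1.3,1.5,1.7)),key=lambda r:r.fun)
        print("key",n,r.x.round(3),r.fun,len(xs),W.min(0).round(),W.max(0).round())
    k=im["side"][262:310,245:300]
E
python3 fit.py
```

```text
slot2 [621.25  48.21 125.13   1.25  -7.88] res [ 0.   0.7  0.3  0.4  1.3  0.7 -0.8 -0.4 -0.9 -0.9  0.1  0.   0.8 -0.3
 -0.5 -0.5  0.7 -1.6 -0.2 -1.1  0.2 -0.5]
slot1 [553.   71.2 125.1]
[[ 0.284 -0.948 -0.145]
 [ 0.844  0.319 -0.43 ]
 [ 0.454  0.     0.891]]
block [ 561.255 -365.73     1.026] diff 62.65882352941176 of 366
key side [ 514.85  -153.84     1.508] 3.2129434910149284 144 [ 488. -206.] [521. -99.]
key top [ 515.333 -154.177    1.518] 2.5797255608004033 46 [ 494. -202.] [ 520. -103.]
```

```bash
cat >> h.py <<'E'
def Rt(e): return R.from_euler("xyz",e)
def plan(P,Rm,op,step=55,ang=9.5,dec=1,start=None,nmin=1):
    "rows from current pose (or start) to P, rotation Rm (Rotation)"
    s=sense() if start is None else None
    p,r=(s["eef_pos"],Rt(s["tcp_rot"])) if s else start
    P=np.array(P,float);D=(r.inv()*Rm).magnitude()*57.2958
    n=int(max(np.ceil(np.linalg.norm(P-p)/step),np.ceil(D/ang),nmin));rows=[]
    p0,rv=p.copy(),(r.inv()*Rm).as_rotvec();r0=r
    for i in range(1,n+1):
        pt=p0+(P-p0)*i/n;rt=r0*R.from_rotvec(rv*i/n)
        d=np.round(r.inv().apply(pt-p),dec)+0.;a=np.round((r.inv()*rt).as_rotvec(degrees=True),dec)+0.
        rows.append([op,d.tolist(),a.tolist()]);p=p+r.apply(d);r=r*R.from_rotvec(a,degrees=True)
    for i in range(0,n,8): print(str(rows[i:i+8]).replace(" ",""))
    return p,r
S=lambda:(lambda s:print(round(s["clock"],2),s["eef_pos"].round(1),s["tcp_rot"].round(3),"F",s["contact_force"].round(1),"op",round(s["opening"]*85.4,1),"q",s["qpos"].round(2)))(sense())
down=lambda yaw:R.from_euler("z",yaw)*R.from_euler("x",np.pi)
E
python3 - <<'E'
from h import *
a=plan([516,-159,80],down(1.51),30)
E
```

```text
[[30,[-33.7,-41.3,9.5],[0.0,0.0,5.0]],[30,[-37.1,-38.3,9.4],[0.0,0.0,5.0]],[30,[-40.4,-34.8,9.5],[0.0,0.0,5.0]],[30,[-43.2,-31.2,9.4],[0.0,0.0,5.1]],[30,[-45.8,-27.3,9.5],[0.0,0.0,5.0]],[30,[-48.0,-23.1,9.4],[0.0,0.0,5.0]],[30,[-49.9,-18.9,9.5],[0.0,0.0,5.0]],[30,[-51.3,-14.4,9.4],[0.0,0.0,5.0]]]
[[30,[-52.4,-9.9,9.5],[0.0,0.0,5.0]],[30,[-53.0,-5.3,9.5],[0.0,0.0,5.0]],[30,[-53.3,-0.7,9.4],[0.0,0.0,5.0]],[30,[-53.2,3.9,9.5],[0.0,0.0,5.1]],[30,[-52.6,8.7,9.4],[0.0,0.0,5.0]],[30,[-51.6,13.3,9.5],[0.0,0.0,5.0]],[30,[-50.3,17.6,9.4],[0.0,0.0,5.0]],[30,[-48.5,22.0,9.5],[0.0,0.0,5.0]]]
```

Call:
{"name": "servo_tool", "arguments": {
  "rows": [
    [30,[-34,-41,9],[0,0,5]],
    [30,[-37,-38,9],[0,0,5]],
    [30,[-40,-35,9],[0,0,5]],
    [30,[-43,-31,9],[0,0,5]],
    [30,[-46,-27,9],[0,0,5]],
    [30,[-48,-23,9],[0,0,5]],
    [30,[-50,-19,9],[0,0,5]],
    [30,[-51,-14,9],[0,0,5]]
  ]
}}

```text
clock: 2.5
eef_pos: [331.2, 224.8, 159.3]
tcp_rot: [3.14, 0.0, 2.209]
contact_force: [0.4, 0.2, 0.3]
opening: 0.351
```

Call:
{"name": "servo_tool", "arguments": {
  "rows": [
    [30,[-52,-10,10],[0,0,5]],
    [30,[-53,-5,10],[0,0,5]],
    [30,[-53,-1,10],[0,0,5]],
    [30,[-53,4,10],[0,0,5]],
    [30,[-53,9,10],[0,0,5]],
    [30,[-52,13,10],[0,0,5]],
    [30,[-50,18,10],[0,0,5]],
    [30,[-48,22,10],[0,0,5]]
  ]
}}

```text
clock: 3.5
eef_pos: [518.6, -158.0, 79.1]
tcp_rot: [3.141, 0.0, 1.51]
contact_force: [1.2, 0.1, -0.7]
opening: 0.349
```

Run:
```python
from h import *
S()
a=plan([516,-159,40],down(1.51),30)
a=plan([516,-159,1.5],down(1.51),30,start=a)
```

```text
3.5 [ 518.6 -158.    79.1] [3.141 0.    1.51 ] F [ 1.2  0.1 -0.7] op 29.8 q [-0.3   0.42  1.93  0.    0.79 -0.24]
[[30,[-1.2,-2.5,39.1],[0.0,0.0,0.0]]]
[[30,[0.0,0.0,38.5],[0.0,0.0,0.0]]]
```

Call:
{"name": "servo_tool", "arguments": {
  "rows": [
    [30,[-1,-2,39],[0,0,0]],
    [30,[0,0,28],[0,0,0]],
    [30,[0,0,10],[0,0,0]],
    [30,[0,0,0],[0,0,0]],
    [0,[0,0,0],[0,0,0]],
    [0,[0,0,0],[0,0,0]],
    [0,[0,0,0],[0,0,0]],
    [0,[0,0,0],[0,0,0]]
  ],
  "force": 60
}}

```text
clock: 4.5
eef_pos: [516.6, -157.1, 3.5]
tcp_rot: [3.14, 0.0, 1.514]
contact_force: [-0.6, 0.8, 7.4]
opening: 0.054
```

Call:
{"name": "servo_tool", "arguments": {
  "rows": [
    [0,[0,0,0],[0,0,0]],
    [0,[0,0,-30],[0,0,0]],
    [0,[0,0,-50],[0,0,0]],
    [0,[0,0,-50],[0,0,0]],
    [0,[0,0,0],[0,0,0]]
  ]
}}

```text
clock: 5.12
eef_pos: [518.5, -157.7, 136.6]
tcp_rot: [3.134, 0.002, 1.514]
contact_force: [0.5, 0.1, -0.7]
opening: 0.054
```

Run:
```python
from h import *
S()
a=grab_frame("side"); b=grab_frame("top")
k=a[180:320,220:360]; t=b[150:250,270:370]
cv2.imwrite("pics/g1.png",np.hstack([cv2.resize(k,(400,400),interpolation=2),cv2.resize(t,(400,400),interpolation=2)]))
```

```text
5.12 [ 518.5 -157.7  136.6] [3.134e+00 2.000e-03 1.514e+00] F [ 0.5  0.1 -0.7] op 4.6 q [-0.3   0.33  1.9  -0.    0.9  -0.24]
```

View pics/g1.png

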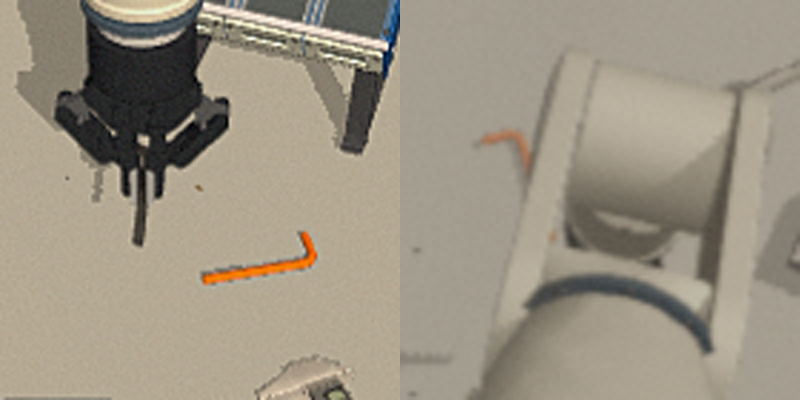

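Run:
```python
from h import *
a=grab_frame("side")
# key end & shank pixels profile, z estimates
tcp=sense()["eef_pos"];r=Rt(sense()["tcp_rot"])
for k in (-1,0,1,2,3,4,6): # key centre k mm behind TCP
    for e in (-44,-49): print(k,e,proj("side",tcp+r.apply([e,0,-k])).round(1),end=" ")
    print()
g=a[225:275,255:285].max(2);
for i in range(0,50,2): print(225+i," ".join(f"{v:3d}" for v in g[i]))
```

```text
-1 -44 [[266.8 264.9]] -1 -49 [[266.6 266.7]] 
0 -44 [[266.8 264.6]] 0 -49 [[266.6 266.4]] 
1 -44 [[266.8 264.3]] 1 -49 [[266.6 266.1]] 
2 -44 [[266.8 264. ]] 2 -49 [[266.6 265.8]] 
3 -44 [[266.8 263.7]] 3 -49 [[266.6 265.5]] 
4 -44 [[266.8 263.4]] 4 -49 [[266.6 265.2]] 
6 -44 [[266.8 262.7]] 6 -49 [[266.6 264.5]] 
225  42 111  68  33  37  25  34  37  26  34  42  35  49  37  43  43  28  36  28  32  26  39  30  38  25  41 121 193 152  42
227  39  35  37 197 114  45  42  35  46  45  31  33  62  39  41  29  31  35  43  41  38  35  54 106 156 195 112  30  29  39
229  42  35  35  27  36  37  40  43  38  46  37  16 191 206 201 210  85  33  35  38  41  32 188 197 149  47  27  33  30  17
231  43  44  39  36  40  38  36  44  46  37  32  39  57 129 176 195  84  39  40  40  44  36  40  29  33  33  41  36  24  30
233  40  38  46  41  35  41  39  42  37  40  37  36  46  48  53  43  39  39  37  41  37  36  41  40  43  29  34  31  41  43
235  40  39  34  42  39  33  44  41  45  39  44  29  24  89  61  23  38  43  47  46  47  34  36  42  28  25  29  44  37  35
237  32  46  75  65  46  22  37  38  40
[... 1616 characters left out ...]
 100  57  74  56 147 187 184 178 180 183 179 178 182 178 180 177 177 184 176 181
265 178 181 178 178 181 179 178 180 182 191 114  60  55  53 182 185 178 181 179 181 179 181 184 184 179 186 180 182 184 178
267 180 185 178 182 186 182 182 182 183 188 165 165 142 158 176 186 181 181 184 181 179 183 180 179 182 183 179 176 182 178
269 181 181 182 180 183 179 179 180 181 182 179 183 180 183 181 183 182 181 183 183 178 180 174 180 184 177 182 181 178 177
271 180 177 175 180 178 178 179 180 180 180 181 179 184 176 180 178 178 182 177 181 182 181 180 178 178 180 178 182 182 180
273 180 181 180 184 177 181 180 184 177 182 181 182 181 183 183 180 180 176 182 179 177 184 181 180 180 184 180 181 179 177
```

```bash
cat >> h.py <<'E'
import os
if os.path.exists("slot.npy"):
    from fit import frame
    _s=np.load("slot.npy");O=_s[:3];F=frame(_s[3]);RT=R.from_matrix(np.c_[F[:,0],-F[:,1],-F[:,2]])
    sl=lambda v:O+F@np.array(v,float)          # slot coords -> world
    def SC():
        s=sense();print("slot coords",(F.T@(s["eef_pos"]-O)).round(1),"rot err deg",(Rt(s["tcp_rot"]).inv()*RT).as_rotvec(degrees=True).round(1),"F slot",(F.T@s["contact_force"]).round(1))
E
python3 - <<'E'
from h import *
a=plan(sl([-110,-14,-.5]),RT,0)
a=plan(sl([-74,-14,-.5]),RT,0,start=a)
E
```

```text
[[0,[32.9,3.1,14.3],[-0.9,6.7,3.8]],[0,[31.2,0.8,18.0],[-0.9,6.7,3.7]],[0,[28.8,-1.6,21.6],[-0.9,6.7,3.8]],[0,[26.0,-3.7,24.7],[-0.9,6.7,3.7]]]
[[0,[36.0,0.1,0.0],[0.0,0.0,0.0]]]
```

Call:
{"name": "servo_tool", "arguments": {
  "rows": [
    [0,[33,3,14],[-0.9,6.7,3.8]],
    [0,[31,1,18],[-0.9,6.7,3.7]],
    [0,[29,-2,22],[-0.9,6.7,3.8]],
    [0,[26,-4,25],[-0.9,6.7,3.7]],
    [0,[36,0,0],[0,0,0]],
    [0,[0,0,0],[0,0,0]]
  ]
}}

```text
clock: 6.02
eef_pos: [544.8, 5.9, 90.1]
tcp_rot: [-3.14, -0.47, 1.247]
contact_force: [-0.6, -0.0, -0.4]
opening: 0.055
```

Run:
```python
from h import *
S();SC()
a=grab_frame("side");b=grab_frame("top")
tcp=sense()["eef_pos"];r=Rt(sense()["tcp_rot"])
cv2.imwrite("pics/s1.png",np.hstack([cv2.resize(a[165:240,250:325],(600,600),interpolation=2)]))
pt=lambda v,o:((proj("side",v)-o+.5)*8-.5).round()
o=np.array([250,165])
for n,v in dict(toe=tcp+r.apply([53,-24,-.5]),tip=tcp+r.apply([53,-32,-.5]),bend=tcp+r.apply([57,4,-.5]),end=tcp+r.apply([-45,0,-.5]),slotC=sl([0,0,0]),sL=sl([0,21,0]),sR=sl([0,-21,0]),st=sl([0,0,6]),sb=sl([0,0,-6]),ptop=sl([0,0,20]),pbot=sl([0,0,-18]),pl=sl([0,35,20]),pr=sl([0,-35,20])).items(): print(n,pt(v,o),end=" ")
```

```text
6.03 [544.8   5.9  90.1] [-3.14  -0.47   1.247] F [-0.6 -0.  -0.4] op 4.7 q [-0.28  0.43  2.    0.67  0.81 -0.46]
slot coords [-73.4 -13.   -1.9] rot err deg [-0.1  0.1  0.1] F slot [-0.4  0.6 -0.2]
toe [[232. 235.]] tip [[208. 229.]] bend [[318. 243.]] end [[212. 528.]] slotC [[282. 182.]] sL [[221. 169.]] sR [[344. 196.]] st [[280. 174.]] sb [[285. 190.]] ptop [[275. 155.]] pbot [[289. 206.]] pl [[171. 132.]] pr [[380. 179.]]
```

View pics/s1.png

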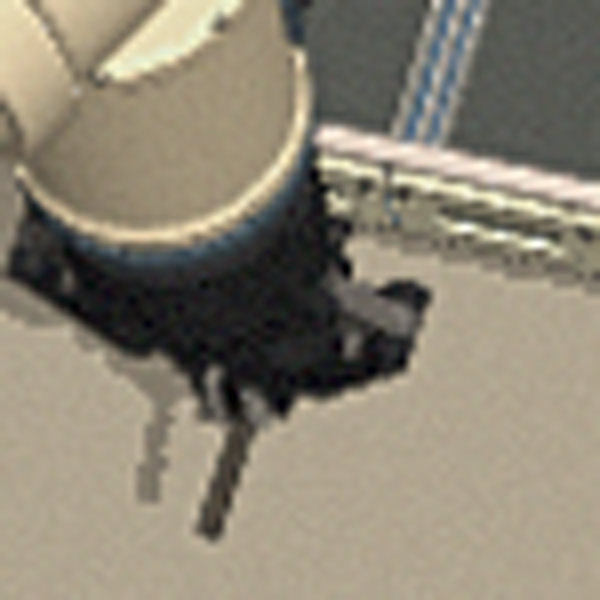

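Call:
{"name": "servo_tool", "arguments": {
  "rows": [
    [0,[0,1,-1.4],[0,0,0]],
    [0,[5,0,0],[0,0,0]],
    [0,[5,0,0],[0,0,0]],
    [0,[5,0,0],[0,0,0]],
    [0,[4,0,0],[0,0,0]]
  ]
}}

```text
clock: 6.75
eef_pos: [551.7, 20.2, 101.3]
tcp_rot: [3.141, -0.471, 1.247]
contact_force: [0.7, -0.2, 0.2]
opening: 0.051
```

```bash
python3 -c "
from h import *
SC()"
```

```text
slot coords [-54.3 -15.    0.9] rot err deg [0.  0.  0.1] F slot [ 0.1 -0.8  0.1]
```

Call:
{"name": "servo_tool", "arguments": {
  "rows": [
    [0,[0,-1,1],[0,0,0]],
    [0,[3,0,0],[0,0,0]],
    [0,[3,0,0],[0,0,0]],
    [0,[0,0,0],[0,0,0]]
  ]
}}

```text
clock: 7.25
eef_pos: [552.5, 25.8, 103.0]
tcp_rot: [3.141, -0.471, 1.247]
contact_force: [-0.3, -0.6, -1.1]
opening: 0.052
```

```bash
python3 -c "
from h import *
SC()"
```

```text
slot coords [-48.5 -14.   -0.1] rot err deg [-0.   0.   0.1] F slot [-1.   0.1 -0.7]
```

Call:
{"name": "servo_tool", "arguments": {
  "rows": [
    [0,[2,0,0],[0,0,0]],
    [0,[2.5,0,0],[0,0,0]],
    [0,[0,0,0],[0,0,0]]
  ]
}}

```text
clock: 7.62
eef_pos: [553.8, 29.6, 105.1]
tcp_rot: [3.141, -0.471, 1.247]
contact_force: [0.4, 1.2, -0.5]
opening: 0.055
```

```bash
python3 -c "
from h import *
SC()"
```

```text
slot coords [-44.  -14.   -0.1] rot err deg [-0.   0.   0.1] F slot [ 0.9  0.  -1. ]
```

Call:
{"name": "servo_tool", "arguments": {
  "rows": [
    [0,[1,-4,0],[0,0,0]],
    [0,[0,-4,0],[0,0,0]],
    [0,[0,-3,0],[0,0,0]],
    [0,[0,-3,0],[0,0,0]],
    [0,[0,0,0],[0,0,0]]
  ]
}}

```text
clock: 8.25
eef_pos: [540.4, 34.8, 105.4]
tcp_rot: [3.141, -0.471, 1.247]
contact_force: [-0.4, 0.8, 0.2]
opening: 0.05
```

```bash
python3 -c "
from h import *
SC()"
```

```text
slot coords [-43.2   0.3  -0.1] rot err deg [-0.  0.  0.] F slot [ 0.6  0.6 -0.1]
```

Call:
{"name": "servo_tool", "arguments": {
  "rows": [
    [0,[-4,0,0],[0,0,0]],
    [0,[-4,0,0],[0,0,0]],
    [0,[-4,0,0],[0,0,0]],
    [0,[-4,0,0],[0,0,0]]
  ]
}}

```text
clock: 8.75
eef_pos: [536.0, 21.1, 98.0]
tcp_rot: [-3.142, -0.471, 1.247]
contact_force: [-0.3, 3.5, 2.2]
opening: 0.052
```

```bash
python3 -c "
from h import *
SC()"
```

```text
slot coords [-59.4   0.1  -0.1] rot err deg [-0.  0.  0.] F slot [3.9 1.4 0.5]
```

Call:
{"name": "servo_tool", "arguments": {
  "rows": [
    [0,[-11,0,0],[0,0,0]],
    [0,[-11,0,0],[0,0,0]],
    [0,[-11,0,0],[0,0,0]],
    [0,[-11,0,0],[0,0,0]],
    [0,[-11,0,0],[0,0,0]],
    [0,[-11,0,0],[0,0,0]],
    [0,[-11,0,0],[0,0,0]],
    [0,[-10,0,0],[0,0,0]]
  ]
}}

```text
clock: 9.75
eef_pos: [511.2, -52.9, 58.3]
tcp_rot: [3.141, -0.471, 1.247]
contact_force: [0.7, 4.0, 2.7]
opening: 0.049
```

Call:
{"name": "servo_tool", "arguments": {
  "rows": [
    [0,[-4,0,0],[0,0,0]],
    [0,[-3,0,0],[0,0,0]],
    [0,[-3,0,0],[0,0,0]]
  ]
}}

```text
clock: 10.12
eef_pos: [508.1, -59.2, 54.6]
tcp_rot: [-3.139, -0.474, 1.246]
contact_force: [2.0, 17.8, 8.9]
opening: 0.053
```

```bash
python3 -c "
from h import *
SC();S()"
```

```text
slot coords [-154.9    0.9   -0.2] rot err deg [-0.1 -0.1  0. ] F slot [19.6  3.8 -0. ]
10.12 [508.1 -59.2  54.6] [-3.139 -0.474  1.246] F [ 2.  17.8  8.9] op 4.5 q [-0.43  0.49  2.04  0.68  0.8  -0.63]
```

Call:
{"name": "servo_tool", "arguments": {
  "rows": [
    [0,[0,0,0],[0,0,0]],
    [0,[4,0,0],[0,0,0]],
    [0,[1,0,0],[0,0,0]],
    [0,[0,5,0],[0,0,0]],
    [0,[0,5,0],[0,0,0]],
    [0,[0,4.5,0],[0,0,0]],
    [0,[0,0,0],[0,0,0]]
  ]
}}

```text
clock: 11.0
eef_pos: [524.2, -61.4, 56.4]
tcp_rot: [3.141, -0.47, 1.247]
contact_force: [0.3, -0.0, 0.0]
opening: 0.05
```

Run:
```python
from h import *
SC();S()
a=grab_frame("side")
cv2.imwrite("pics/d1.png",cv2.resize(a[110:260,240:390],(600,600),interpolation=2))
```

```text
slot coords [-1.513e+02 -1.500e+01 -1.000e-01] rot err deg [0.  0.  0.1] F slot [ 0.1 -0.3 -0. ]
11.0 [524.2 -61.4  56.4] [ 3.141 -0.47   1.247] F [ 0.3 -0.   0. ] op 4.3 q [-0.42  0.5   2.01  0.67  0.81 -0.61]
```

View pics/d1.png

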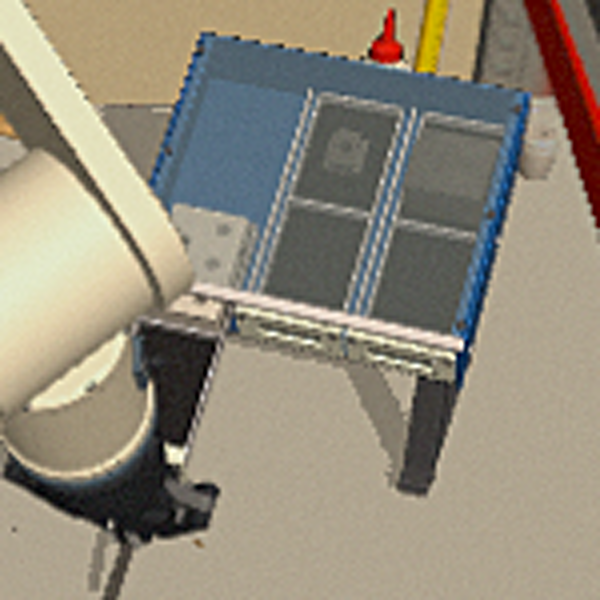

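Call:
{"name": "servo_tool", "arguments": {
  "rows": [
    [0,[-8,0,0],[0,0,0]],
    [0,[-10,0,0],[0,0,0]],
    [0,[-12,0,0],[0,0,0]],
    [0,[-20,0,-10],[0,0,0]],
    [0,[-10,0,-40],[0,0,0]],
    [0,[0,0,0],[0,0,0]]
  ]
}}

```text
clock: 11.8
eef_pos: [500.3, -135.9, 74.9]
tcp_rot: [3.138, -0.47, 1.246]
contact_force: [-0.7, 0.1, 0.1]
opening: 0.05
```

Run:
```python
from h import *
SC();S()
a=plan([500,-165,40],down(1.247),0)
a=plan([500,-165,5],down(1.247),0,start=a,step=12)
```

```text
slot coords [-212.6  -16.2   52. ] rot err deg [0.2 0.1 0. ] F slot [-0.   0.7  0.1]
11.8 [ 500.3 -135.9   74.9] [ 3.138 -0.47   1.246] F [-0.7  0.1  0.1] op 4.3 q [-0.56  0.48  1.97  0.6   0.9  -0.66]
[[0,[-13.5,3.0,6.2],[0.1,-9.0,0.0]],[0,[-12.4,2.9,8.3],[0.1,-8.9,-0.1]],[0,[-10.9,3.0,10.0],[0.0,-9.0,0.0]]]
[[0,[0.0,0.0,11.7],[0.0,0.0,0.0]],[0,[0.0,0.0,11.6],[0.0,0.0,0.0]],[0,[0.0,0.0,11.7],[0.0,0.0,0.0]]]
```

Call:
{"name": "servo_tool", "arguments": {
  "rows": [
    [0,[-13.5,3,6],[0,-9,0]],
    [0,[-12.5,3,8],[0,-9,0]],
    [0,[-11,3,10],[0,-9,0]],
    [0,[0,0,12],[0,0,0]],
    [0,[0,0,12],[0,0,0]],
    [0,[0,0,8],[0,0,0]],
    [0,[0,0,3],[0,0,0]],
    [0,[0,0,0],[0,0,0]]
  ]
}}

```text
clock: 12.8
eef_pos: [498.8, -163.2, 4.1]
tcp_rot: [-3.141, 0.0, 1.246]
contact_force: [-0.2, -0.0, -0.1]
opening: 0.051
```

Call:
{"name": "servo_tool", "arguments": {
  "rows": [
    [25,[0,0,0],[0,0,0]],
    [25,[0,0,0],[0,0,0]],
    [25,[0,0,0],[0,0,0]]
  ]
}}

```text
clock: 13.18
eef_pos: [499.3, -162.8, 4.5]
tcp_rot: [3.141, 0.001, 1.247]
contact_force: [-0.2, -0.5, -0.1]
opening: 0.29
```

Run:
```python
from h import *
S()
print(Rt(sense()["tcp_rot"]).as_matrix()[:,2])
# block: x axis yaw 1.026; tool y along block x => tool x along long axis
for y in (1.026-np.pi/2,1.026+np.pi/2): print(y)
a=plan(sense()["eef_pos"]+[0,0,100],down(1.247),80)
a=plan([561,-366,110],down(1.026+np.pi/2),80,start=a)
a=plan([561,-366,110],down(1.026-np.pi/2),80)
```

```text
13.18 [ 499.3 -162.8    4.5] [3.141e+00 1.000e-03 1.247e+00] F [-0.2 -0.5 -0.1] op 24.8 q [-0.32  0.53  2.   -0.    0.62  0.01]
[ 4.77228199e-04 -7.81178172e-04 -9.99999581e-01]
-0.5447963267948965
2.5967963267948964
[[80,[0.0,0.0,-50.0],[0.0,0.0,0.0]],[80,[-0.1,0.1,-50.0],[0.0,0.0,0.0]]]
[[80,[-19.2,13.7,-0.6],[0.0,0.0,-8.6]],[80,[-21.1,10.6,-0.6],[0.0,0.0,-8.6]],[80,[-22.4,7.4,-0.6],[0.0,0.0,-8.6]],[80,[-23.2,4.0,-0.6],[0.0,0.0,-8.6]],[80,[-23.6,0.4,-0.6],[0.0,0.0,-8.6]],[80,[-23.4,-3.1,-0.6],[0.0,0.0,-8.6]],[80,[-22.7,-6.5,-0.6],[0.0,0.0,-8.6]],[80,[-21.4,-9.9,-0.6],[0.0,0.0,-8.6]]]
[[80,[-19.7,-13.0,-0.6],[0.0,0.0,-8.6]]]
[[80,[-15.7,11.2,-9.6],[0.0,0.0,9.3]],[80,[-13.7,13.6,-9.6],[0.0,0.0,9.4]],[80,[-11.4,15.7,-9.5],[0.0,0.0,9.3]],[80,[-8.6,17.2,-9.6],[0.0,0.0,9.3]],[80,[-5.7,18.5,-9.6],[0.0,0.0,9.4]],[80,[-2.6,19.1,-9.6],[0.0,0.0,9.3]],[80,[0.5,19.3,-9.5],[0.0,0.0,9.3]],[80,[3.6,19.0,-9.6],[0.0,0.0,9.4]]]
[[80,[6.6,18.1,-9.6],[0.0,0.0,9.3]],[80,[9.5,16.9,-9.6],[0.0,0.0,9.3]],[80,[12.1,15.0,-9.6],[0.0,0.0,9.3]]]
```

Call:
{"name": "servo_tool", "arguments": {
  "rows": [
    [25,[0,0,-30],[0,0,0]],
    [80,[0,0,-50],[0,0,0]],
    [80,[-19,14,-20],[0,0,-8.6]],
    [80,[-21,11,0],[0,0,-8.6]]
  ]
}}

```text
clock: 13.68
eef_pos: [515.1, -208.6, 106.7]
tcp_rot: [3.138, 0.002, 1.553]
contact_force: [0.1, -0.8, 0.1]
opening: 0.914
```

Run:
```python
from h import *
S()
q=[561.3,-365.7,1.026]
c=np.array([[a,b,h] for h in(25,0) for a,b in((-25.5,-38),(25.5,-38),(25.5,38),(-25.5,38))])
P=c@R.from_euler("z",q[2]).as_matrix().T+[q[0],q[1],0]
uv=proj("side",P)
a=grab_frame("side");x0,y0=240,300;s=8
v=cv2.resize(a[y0:y0+95,x0:x0+95],None,fx=s,fy=s,interpolation=cv2.INTER_CUBIC)[:600]
for p in uv:
    U=((p-[x0,y0]+.5)*s-.5);cv2.circle(v,tuple(int(i) for i in U),2,(0,0,255),-1)
ku=plane("side",[[0,0]],0)
print((((uv-[x0,y0]+.5)*s)).round(0).tolist())
cv2.imwrite("pics/b1.png",v)
```

```text
13.68 [ 515.1 -208.6  106.7] [3.138e+00 2.000e-03 1.553e+00] F [ 0.1 -0.8  0.1] op 78.1 q [-0.39  0.4   1.89 -0.    0.85 -0.37]
[[480.0, 654.0], [579.0, 493.0], [322.0, 352.0], [216.0, 504.0], [475.0, 702.0], [572.0, 542.0], [320.0, 403.0], [217.0, 553.0]]
```

View pics/b1.png

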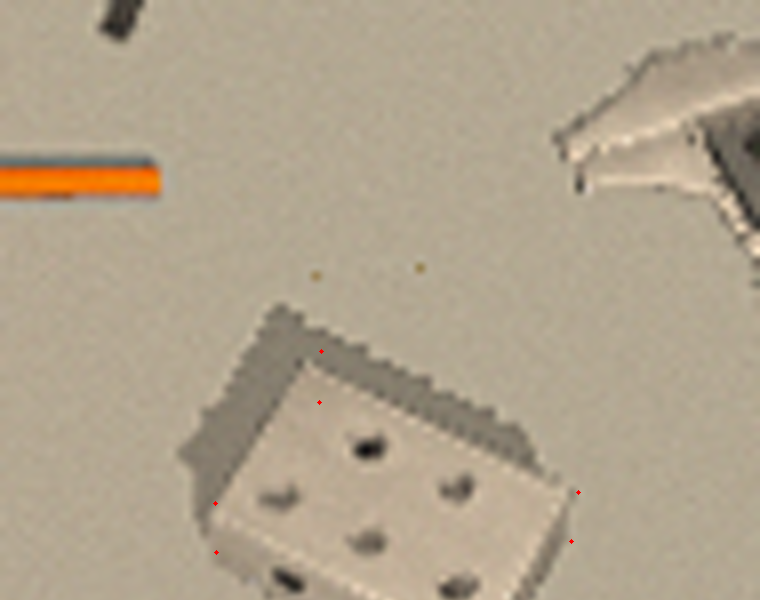

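The crop shows the top-face corners at (307,360), (578,490) and (208,518), so the fitted yaw is a few degrees off. I'll refit from those corners.

Run:
```python
from h import *
from scipy.optimize import least_squares
U=np.array([[307,360],[578,490],[208,518]],float)
W=plane("side",(U+.5)/8-.5+[240,300],25);print(W.round(1),np.linalg.norm(W[0]-W[1]),np.linalg.norm(W[0]-W[2]))
m=np.array([[25.5,38],[25.5,-38],[-25.5,38]])
f=lambda q:((m@np.array([[np.cos(q[2]),np.sin(q[2])],[-np.sin(q[2]),np.cos(q[2])]])+q[:2]-W[:,:2])).ravel()
q=least_squares(f,[561,-366,1.03]).x;print(q.round(3),f(q).round(1))
np.save("blk.npy",q)
qm=[(q[0]+561.3)/2,(q[1]-365.7)/2]; print(qm)
a=plan([qm[0],qm[1],100],down(q[2]+np.pi/2),80)
a=plan([qm[0],qm[1],8],down(q[2]+np.pi/2),80,start=a,step=40)
```

```text
[[ 538.3 -326.6   25. ]
 [ 606.9 -362.9   25. ]
 [ 513.7 -371.9   25. ]] 77.6002368650451 51.48181657004883
[ 560.102 -367.288    1.078] [ 0.4 -0.2 -1.2  0.1  0.8  0.1]
[np.float64(560.7007632264747), np.float64(-366.49409738086945)]
[[80,[-22.2,6.6,1.0],[0.0,0.0,-8.9]],[80,[-22.9,3.2,0.9],[0.0,0.1,-8.9]],[80,[-23.1,-0.5,0.9],[0.0,0.0,-8.9]],[80,[-22.8,-4.0,1.0],[0.1,0.1,-8.9]],[80,[-21.9,-7.5,0.9],[0.0,0.0,-9.0]],[80,[-20.4,-10.9,0.9],[0.0,0.1,-8.9]],[80,[-18.5,-13.8,0.8],[0.0,0.0,-8.9]]]
[[80,[0.0,0.0,30.7],[0.0,0.0,0.0]],[80,[0.0,0.0,30.6],[0.0,0.0,0.0]],[80,[0.0,0.0,30.7],[0.0,0.0,0.0]]]
```

Call:
{"name": "servo_tool", "arguments": {
  "rows": [
    [80,[-22,7,1],[0,0,-8.9]],
    [80,[-23,3,1],[0,0,-8.9]],
    [80,[-23,0,1],[0,0,-8.9]],
    [80,[-23,-4,1],[0,0,-8.9]],
    [80,[-22,-7.5,1],[0,0,-8.9]],
    [80,[-20.5,-11,1],[0,0,-8.9]],
    [80,[-18.5,-14,1],[0,0,-8.9]],
    [80,[0,0,40],[0,0,0]]
  ]
}}

```text
clock: 14.72
eef_pos: [559.5, -366.9, 59.6]
tcp_rot: [-3.14, 0.007, 2.634]
contact_force: [1.2, -0.2, -1.3]
opening: 0.94
```

Run:
```python
from h import *
S()
plan([560.6,-366.6,12.5],down(1.078+np.pi/2),80,step=25)
```

```text
14.72 [ 559.5 -366.9   59.6] [-3.14   0.007  2.634] F [ 1.2 -0.2 -1.3] op 80.3 q [-0.58  0.6   1.66 -0.    0.87 -1.64]
[[80,[-0.2,0.4,23.6],[0.0,0.2,-0.4]],[80,[-0.3,0.5,23.5],[-0.1,0.2,-0.5]]]
```

Call:
{"name": "servo_tool", "arguments": {
  "rows": [
    [80,[0,0,23],[0,0,-0.5]],
    [80,[-0.5,1,20],[0,0.4,-0.5]],
    [80,[0,0,4],[0,0,0]],
    [40,[0,0,0],[0,0,0]],
    [40,[0,0,0],[0,0,0]],
    [40,[0,0,0],[0,0,0]],
    [40,[0,0,0],[0,0,0]]
  ],
  "force": 70
}}

```text
clock: 15.6
eef_pos: [558.6, -364.4, 12.1]
tcp_rot: [-3.141, -0.004, 2.652]
contact_force: [-0.8, -0.2, 6.5]
opening: 0.573
```

Run:
```python
from h import *
S()
```

```text
15.6 [ 558.6 -364.4   12.1] [-3.141 -0.004  2.652] F [-0.8 -0.2  6.5] op 49.0 q [-0.58  0.67  1.67 -0.    0.81 -1.66]
```

Run:
```python
from h import *
out=[]
for n in("side","top"):
    a=grab_frame(n); cp=proj(n,sl([-50,0,0]))[0]
    w0=28;x0,y0=int(cp[0]-w0),int(cp[1]-w0);s=7.14
    v=cv2.resize(a[y0:y0+56,x0:x0+56],(400,400),interpolation=cv2.INTER_CUBIC)
    for nm,vv in dict(plateTL=[-108,35,20],plateTR=[-108,-35,20],pf_l=[-89,27.5,-7.3],pf_r=[-89,-27.5,-7.3],pb_l=[-9,27.5,-7.3],pb_r=[-9,-27.5,-7.3]).items():
        U=(proj(n,sl(vv))[0]-[x0,y0]+.5)*s;print(n,nm,U.round(0));cv2.circle(v,tuple(int(i) for i in U),1,(0,0,255),-1)
    print(n,x0,y0);out.append(v)
cv2.imwrite("pics/p1.png",cv2.resize(np.hstack(out),(800,400)))
```

```text
side plateTL [ 53. 311.]
side plateTR [244. 357.]
side pf_l [103. 295.]
side pf_r [249. 331.]
side pb_l [169.  99.]
side pb_r [313. 131.]
side 251 176
top plateTL [321. 323.]
top plateTR [363. 175.]
top pf_l [263. 296.]
top pf_r [296. 181.]
top pb_l [104. 238.]
top pb_r [140. 120.]
top 231 186
```

View pics/p1.png

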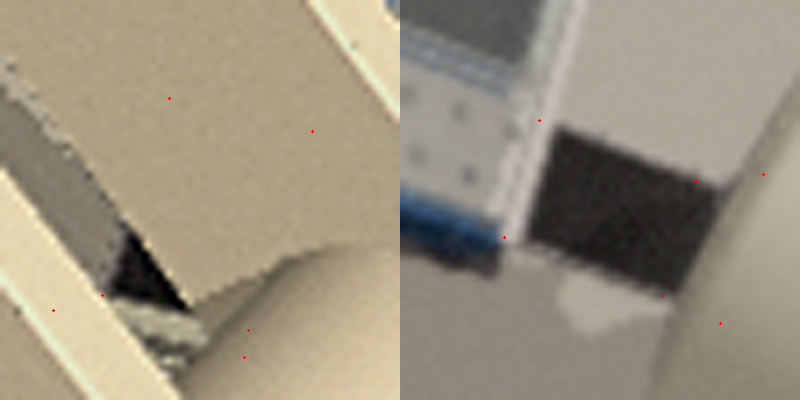

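The top half shows the open tray pocket, with dark edges (558,128)-(720,185) and (530,240)-(680,293). Its centre sits about 2 mm toward the rack's right of my fit, so I'll aim there. The side half is mostly hidden by the arm.

Run:
```python
from h import *
s=sense();r=Rt(s["tcp_rot"])
a=plan(s["eef_pos"]+[0,0,100],r,40)
a=plan(sl([-60,-2.3,85]),RT,40,start=a,step=45,ang=8.5)
```

```text
[[40,[0.2,-0.1,-50.0],[0.0,0.0,0.0]],[40,[0.2,0.0,-50.0],[0.0,0.0,0.0]]]
[[40,[19.3,29.1,-6.1],[-1.9,2.2,7.9]],[40,[23.3,26.4,-4.4],[-1.9,2.2,7.9]],[40,[26.8,23.0,-2.6],[-1.9,2.3,7.9]],[40,[29.9,19.1,-0.7],[-2.0,2.2,7.8]],[40,[32.1,14.9,1.0],[-1.9,2.2,7.9]],[40,[33.8,10.3,2.8],[-1.9,2.2,7.9]],[40,[34.8,5.5,4.3],[-1.9,2.2,7.9]],[40,[35.0,0.4,5.7],[-1.9,2.3,7.9]]]
[[40,[34.4,-4.5,7.1],[-1.9,2.2,7.9]],[40,[33.2,-9.5,8.2],[-2.0,2.2,7.9]]]
```

Call:
{"name": "servo_tool", "arguments": {
  "rows": [
    [40,[0,0,-50],[0,0,0]],
    [40,[0,0,-50],[0,0,0]],
    [40,[19,29,-6],[-1.9,2.2,7.9]],
    [40,[23,26,-4],[-1.9,2.2,7.9]],
    [40,[27,23,-3],[-1.9,2.3,7.9]],
    [40,[30,19,-1],[-2,2.2,7.8]],
    [40,[32,15,1],[-1.9,2.2,7.9]],
    [40,[34,10,3],[-1.9,2.2,7.9]]
  ]
}}

```text
clock: 16.7
eef_pos: [538.1, -154.8, 147.7]
tcp_rot: [3.058, -0.29, 1.826]
contact_force: [-1.0, 0.1, -7.4]
opening: 0.572
```

Call:
{"name": "servo_tool", "arguments": {
  "rows": [
    [40,[35,5.5,4],[-1.9,2.2,7.9]],
    [40,[35,0,5],[-1.9,2.3,7.9]],
    [40,[34,-4.5,6],[-1.9,2.2,7.9]],
    [40,[33,-9.5,6],[-2,2.2,7.9]],
    [40,[0,0,0],[0,0,0]],
    [40,[0,0,0],[0,0,0]]
  ]
}}

```text
clock: 17.45
eef_pos: [524.6, -19.3, 176.3]
tcp_rot: [-3.141, -0.471, 1.247]
contact_force: [0.2, -0.2, -7.2]
opening: 0.569
```

Run:
```python
from h import *
S();SC()
a=plan(sl([-46.4,-2.3,30]),RT,40)
```

```text
17.45 [524.6 -19.3 176.3] [-3.141 -0.471  1.247] F [ 0.2 -0.2 -7.2] op 48.6 q [-0.34  0.28  1.97  0.58  0.98 -0.37]
slot coords [-61.3  -2.   88.7] rot err deg [-0.1  0.   0. ] F slot [-3.4 -0.2 -6.4]
[[40,[7.5,0.2,29.3],[0.0,0.0,0.0]],[40,[7.4,0.2,29.4],[-0.1,0.0,0.0]]]
```

Call:
{"name": "servo_tool", "arguments": {
  "rows": [
    [40,[7.5,0.2,29],[0,0,0]],
    [40,[7.5,0.2,29],[0,0,0]],
    [40,[0,0,16],[0,0,0]],
    [40,[0,0,0],[0,0,0]]
  ]
}}

```text
clock: 17.95
eef_pos: [539.5, 25.4, 116.1]
tcp_rot: [-3.138, -0.471, 1.245]
contact_force: [0.6, -0.6, -6.1]
opening: 0.567
```

Run:
```python
from h import *
SC()
o=[]
for n in("side","top"):
    a=grab_frame(n); cp=proj(n,sl([-50,0,0]))[0];x0,y0=int(cp[0]-35),int(cp[1]-35)
    o.append(cv2.resize(a[y0:y0+70,x0:x0+70],(400,400),interpolation=cv2.INTER_CUBIC))
cv2.imwrite("pics/p2.png",np.hstack(o))
```

```text
slot coords [-46.6  -1.8  13.7] rot err deg [-0.2 -0.  -0.1] F slot [-3.1 -0.8 -5.3]
```

Call:
{"name": "servo_tool", "arguments": {
  "rows": [
    [40,[0,0.5,4],[0,0,0]],
    [40,[0,0,4],[0,0,0]],
    [40,[0,0,3],[0,0,0]],
    [40,[0,0,3],[0,0,0]],
    [40,[0,0,0],[0,0,0]]
  ]
}}

```text
clock: 18.68
eef_pos: [542.3, 31.5, 104.5]
tcp_rot: [-3.139, -0.472, 1.244]
contact_force: [-0.9, -0.4, -7.2]
opening: 0.57
```

```bash
python3 -c "
from h import *
SC()"
```

```text
slot coords [-45.9  -2.5   0.3] rot err deg [-0.1 -0.  -0.1] F slot [-3.9  0.8 -6.1]
```

Call:
{"name": "servo_tool", "arguments": {
  "rows": [
    [40,[-0.5,0,2],[0,0,0]],
    [40,[0,0,2],[0,0,0]],
    [40,[0,0,1],[0,0,0]],
    [40,[0,0,0],[0,0,0]]
  ]
}}

```text
clock: 19.18
eef_pos: [542.9, 32.3, 101.6]
tcp_rot: [-3.141, -0.472, 1.246]
contact_force: [-12.4, -13.9, 17.8]
opening: 0.57
```

```bash
python3 -c "
from h import *
SC()"
```

```text
slot coords [-46.4  -2.8  -2.7] rot err deg [-0. -0. -0.] F slot [-7.2  7.3 23.6]
```

Call:
{"name": "servo_tool", "arguments": {
  "rows": [
    [40,[0,-1,-1.5],[0,0,0]],
    [65,[0,0,0],[0,0,0]],
    [65,[0,0,0],[0,0,0]],
    [65,[0,0,0],[0,0,0]]
  ]
}}

```text
clock: 19.68
eef_pos: [542.1, 32.9, 101.5]
tcp_rot: [-3.14, -0.472, 1.245]
contact_force: [-0.2, 0.3, -0.4]
opening: 0.757
```

Call:
{"name": "servo_tool", "arguments": {
  "rows": [
    [65,[0,0,-30],[0,0,0]],
    [65,[0,0,-50],[0,0,0]],
    [30,[-60,0,-10],[0,0,0]],
    [0,[-60,0,0],[0,0,0]],
    [0,[-60,0,0],[0,0,0]],
    [0,[0,0,0],[0,0,0]]
  ]
}}

```text
clock: 20.42
eef_pos: [476.3, -160.4, 98.0]
tcp_rot: [-3.137, -0.472, 1.239]
contact_force: [-0.2, -0.1, 0.5]
opening: 0.0
```

Run:
```python
from h import *
S();SC()
o=[]
for n in("side","top"):
    a=grab_frame(n); cp=proj(n,sl([-50,0,0]))[0];x0,y0=int(cp[0]-35),int(cp[1]-35)
    o.append(cv2.resize(a[y0:y0+70,x0:x0+70],(400,400),interpolation=cv2.INTER_CUBIC))
cv2.imwrite("pics/p3.png",np.hstack(o))
```

```text
20.43 [ 476.3 -160.4   98. ] [-3.137 -0.472  1.239] F [-0.2 -0.1  0.5] op 0.0 q [-0.63  0.43  1.97  0.56  0.97 -0.67]
slot coords [-229.7   -1.2   86.6] rot err deg [-0.1 -0.  -0.3] F slot [0.1 0.2 0.5]
```

View pics/p3.png

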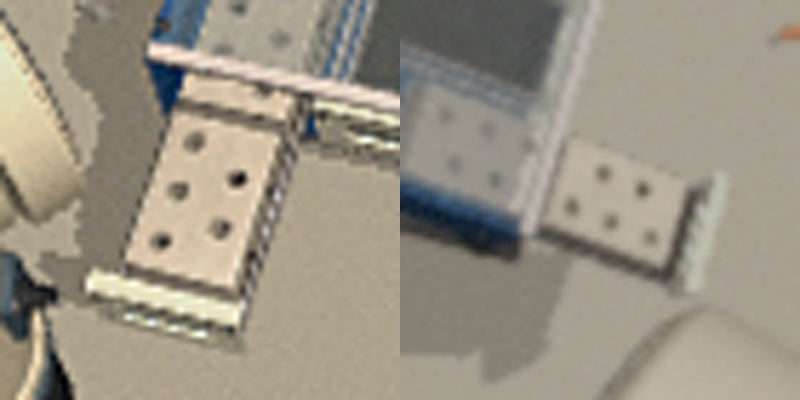

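Call:
{"name": "servo_tool", "arguments": {
  "rows": [
    [0,[40,0,30],[0,0,0]],
    [0,[40,0.5,60],[0,0,0]],
    [0,[10,0,5],[0,0,0]],
    [0,[0,0,0],[0,0,0]]
  ],
  "force": 40
}}

```text
clock: 21.02
eef_pos: [515.1, -47.7, 61.5]
tcp_rot: [-3.141, -0.472, 1.248]
contact_force: [-0.0, -1.8, 0.3]
opening: 0.0
```

```bash
python3 -c "
from h import *
SC();S()"
```

```text
slot coords [-1.401e+02 -2.000e+00 -1.000e-01] rot err deg [-0.1 -0.   0.1] F slot [-1.4 -0.6  1. ]
21.02 [515.1 -47.7  61.5] [-3.141 -0.472  1.248] F [-0.  -1.8  0.3] op 0.0 q [-0.4   0.47  2.03  0.68  0.8  -0.6 ]
```

Call:
{"name": "servo_tool", "arguments": {
  "rows": [
    [0,[0,0,8],[0,0,0]],
    [0,[8,0,0],[0,0,0]],
    [0,[8,0,0],[0,0,0]],
    [0,[8,0,0],[0,0,0]],
    [0,[8,0,0],[0,0,0]],
    [0,[8,0,0],[0,0,0]]
  ]
}}

```text
clock: 21.78
eef_pos: [526.8, -13.6, 71.3]
tcp_rot: [-3.142, -0.468, 1.245]
contact_force: [-6.5, -15.6, -3.6]
opening: -0.003
```

```bash
python3 -c "
from h import *
SC()"
```

```text
slot coords [-103.5   -2.2   -7.7] rot err deg [ 0.   0.2 -0. ] F slot [-16.6   1.2   4.5]
```

Call:
{"name": "servo_tool", "arguments": {
  "rows": [
    [0,[10,0,0],[0,0,0]],
    [0,[10,0,0],[0,0,0]],
    [0,[10,0,0],[0,0,0]],
    [0,[10,0,0],[0,0,0]],
    [0,[10,0,0],[0,0,0]],
    [0,[10,0,0],[0,0,0]],
    [0,[10,0,0],[0,0,0]],
    [0,[5,0,0],[0,0,0]]
  ]
}}

```text
clock: 22.78
eef_pos: [548.0, 49.9, 105.4]
tcp_rot: [-3.141, -0.468, 1.246]
contact_force: [-5.9, -15.9, -1.0]
opening: 0.005
```

```bash
python3 -c "
from h import *
SC()"
```

```text
slot coords [-28.4  -2.1  -7.7] rot err deg [-0.   0.2 -0. ] F slot [-15.5   0.5   6.8]
```

Call:
{"name": "servo_tool", "arguments": {
  "rows": [
    [0,[6,0,0],[0,0,0]],
    [0,[5,0,0],[0,0,0]],
    [0,[3,0,0],[0,0,0]],
    [0,[2,0,0],[0,0,0]]
  ]
}}

```text
clock: 23.28
eef_pos: [552.3, 62.7, 112.3]
tcp_rot: [-3.141, -0.467, 1.246]
contact_force: [-8.2, -26.4, -2.3]
opening: -0.001
```

```bash
python3 -c "
from h import *
SC()"
```

```text
slot coords [-13.2  -2.   -7.7] rot err deg [-0.   0.2 -0. ] F slot [-25.7  -0.6  10.5]
```

Call:
{"name": "servo_tool", "arguments": {
  "rows": [
    [0,[2,0,0],[0,0,0]],
    [0,[2,0,0],[0,0,0]],
    [0,[0,0,0],[0,0,0]]
  ]
}}

```text
clock: 23.65
eef_pos: [552.3, 62.8, 112.3]
tcp_rot: [3.141, -0.462, 1.246]
contact_force: [-13.1, -42.2, -6.8]
opening: -0.004
```

```bash
python3 -c "
from h import *
SC()"
```

```text
slot coords [-13.1  -2.   -7.7] rot err deg [ 0.   0.5 -0. ] F slot [-42.4  -1.   14. ]
```

Force rises with no motion, so the tray is at its home stop. I'll back off and check.

Call:
{"name": "servo_tool", "arguments": {
  "rows": [
    [0,[-8,0,0],[0,0,0]],
    [0,[-30,0,0],[0,0,0]],
    [0,[-40,0,-20],[0,0,0]],
    [0,[-40,0,-50],[0,0,0]],
    [0,[-40,0,-60],[0,0,0]],
    [0,[-50,40,-60],[0,0,0]],
    [0,[-50,50,-50],[0,0,0]],
    [0,[0,0,0],[0,0,0]]
  ]
}}

```text
clock: 24.65
eef_pos: [525.2, -231.1, 192.8]
tcp_rot: [3.138, -0.47, 1.244]
contact_force: [-0.3, 0.5, -0.0]
opening: 0.001
```

Run:
```python
from h import *
S()
a=grab_frame("side");grab_frame("top")
for i,d in enumerate(trace("side","tray1")[:4]):
    ys,xs=np.nonzero(d["mask"]);m=[np.nonzero(np.load(f"m_side_tray1_{j}.npy"))for j in range(3)]
    print(round(d["conf"],2),xs.mean().round(1),ys.mean().round(1))
print([(x.mean().round(1),y.mean().round(1)) for y,x in m])
for t in("micrometer","caliper","flange_nut","key_shank"):
  for n in("side","top"):
    for d in boxes_of(n,t)[:3]: print(t,n,round(d["conf"],2),w(n,d["centre"]).round())
o=[cv2.resize(a[100:240,240:380],(400,400),interpolation=2),cv2.resize(a[220:360,200:340],(400,400),interpolation=2)]
cv2.imwrite("pics/f1.png",np.hstack(o))
```

```text
24.65 [ 525.2 -231.1  192.8] [ 3.138 -0.47   1.244] F [-0.3  0.5 -0. ] op 0.1 q [-0.68  0.4   1.74  0.47  1.2  -0.57]
0.71 312.0 192.6
0.54 339.3 198.5
0.49 287.2 187.5
[(np.float64(339.3), np.float64(198.4)), (np.float64(311.6), np.float64(192.4)), (np.float64(284.1), np.float64(186.2))]
micrometer top 0.48 [437. 356.  12.]
caliper side 0.79 [ 683. -292.    6.]
caliper top 0.94 [ 676. -271.    7.]
flange_nut side 0.29 [693.  23. 129.]
key_shank side 0.65 [ 433. -263.    9.]
key_shank side 0.49 [ 624. -115.   -1.]
key_shank side 0.46 [ 498. -154.   10.]
key_shank top 0.65 [ 502. -147.    7.]
key_shank top 0.64 [ 436. -259.    8.]
key_shank top 0.4 [ 629. -114.    6.]
```

View pics/f1.png

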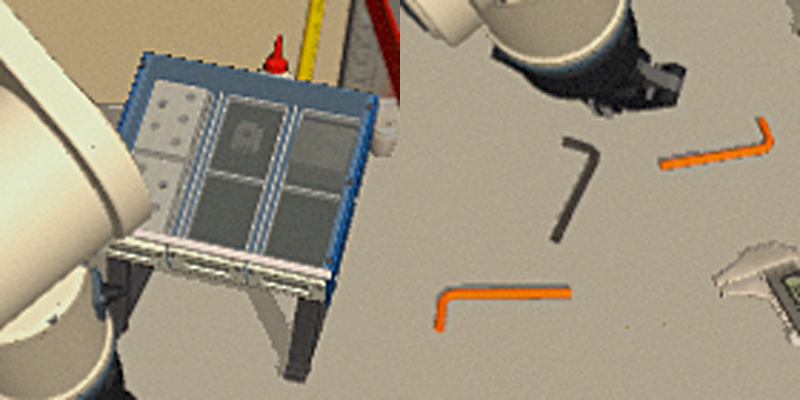

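```bash
python3 -c "
from rig import *
print(sign_off())"
```

```text
the job is handed in; nothing more can be done
None
```

The setup block is in the front pocket of the left tray (tray1), next to its twin, and the job is handed in at about 25 s of the 72 s.

**What I did:** I hooked the black hex key through tray1's slot and drew the tray to its stop. The key met about 20 N there, after roughly 108 mm of travel. I then unhooked the key and laid it on the worktop near (500, -160) mm. The block went into the front pocket, and I pushed the tray home with the closed fingers until the force rose to 42 N with no further motion.

**Last checks:**
- **Trays:** the last picture shows tray1's front in line with the other two, with both blocks under the cover. The middle and right tray fronts have not moved.
- **Block:** it looked flat in the pocket before I pushed the tray in. I did not measure its final position.
- **Key:** it lies on the open worktop, and no part of the robot touches anything.
- **Caliper and micrometer:** both were found at their starting places, within about 3 mm. The micrometer was seen only from the top camera, because the arm hid it from the side.

**What did not check out:**
- **Tray1 front:** its detected centre read about 3 px to one side, most likely because the arm hid part of it.
- **Flange nut:** the detector did not find it in the last pictures and gave only a weak false hit. The arm never worked near it.

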